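# Stack the post frame and lock its catch

## Task

Take the upper frame off the sloping stand by its handle and stack it on the lower frame, all four posts fully home in the corner sockets. Once it is seated, turn the catch on the lower frame as far as it goes across the front rail to lock it. Do not knock over or shift the transducer on the lower frame, nor the drive adapter and brass weight standing on the bench.

Things in the scene. Friction and masses are not known exactly. Their poses are not given: they have to be found in the camera images.
- handle (a point): Centre of the handle bar of the upper frame, a loose aluminium frame (about 0.6 kg) that stands tilted on the sloping stand. Axes: z out of the frame's top, y along the bar and the frame's long side, x across. The bar is 12 mm wide (x), 14 mm high, free for 80 mm between its uprights, with 37 mm free under it. Rail tops are 44 mm, post feet 124 mm below it along -z.
- feet (a point): The same upper frame: point at the middle of its four feet, in the plane of their tips; axes as at the handle. Over its rails it is 118 x 170 mm (x, y). Four round 14 mm posts stand at x = +-52, y = +-78 mm and reach 66 mm below the rails; the lowest 9 mm taper to 9 mm across. It fits either way round (half a turn).
- stand: White fixed stand, 215 mm wide (y), 130 mm deep. Origin on the bench under its middle, z up. Its top slopes 30 degrees, rising along its +x, away from the robot. The upper frame's feet stand square on the slope, so its posts and handle lean 30 degrees towards the stand's -x; a 16 mm lip along the low edge stops the feet.
- seat (a point): Centre of the lower frame, a grey plate 150 x 200 mm (x, y) fixed to the bench; the point is level with the socket floors, 8 mm above the bench. z up; catch on its -x side (front). Four square steel sockets at x = +-52, y = +-78 mm: 18 mm wide inside, 22 mm deep, flared mouths up to 30 mm above the floors. With the upper frame home its feet stand on the socket floors.
- catch_bar (a point): Point on the catch's upright pivot, 81 mm in front (-x) of the seat. A grey thumb bar, 10 mm thick, runs from 18 mm behind the pivot to 26 mm towards the nose, from 22 mm below to 16 mm above this point. z up, -y along the bar to the nose. The steel nose below it, 14 x 8 mm, reaches 40 mm from the pivot, underside 30 mm below this point, 2 mm above the seated frame's rail.
- catch (a joint): Angle of the catch, rad: 0 = open, the nose along the lower frame's front, pointing to that frame's -y; 1.5 = end stop, the nose across the front rail, pointing to +x. It grows anticlockwise seen from above and stays where it is left (friction 0.06 N m).
- transducer_mid (a point): Steel transducer, a round body 48 mm in diameter and 44 mm high, standing loose in the middle of the lower frame under where the upper frame goes; the point is at its centre, half-way up.
- adapter_mid (a point): Dark steel drive adapter with a square top, 34 mm in diameter and 56 mm high, standing loose on the bench between the stand and the lower frame; the point is half-way up.
- weight_mid (a point): Brass weight with a knob, 40 mm in diameter and 60 mm high, standing loose on the bench nearer to the robot than the adapter; the point is half-way up.

How it is judged:
On the way, in this order (a step that is already met when the one before it is completed fails the run):
1. the upper frame is seated, all four posts home in the sockets, with the catch still open (horizontal distance between handle and seat below 0.006 m and z of handle in the frame of seat between 0.12 and 0.127 m and angle between handle's own z axis and vertical below 0.04 rad and angle between the y axis of handle and the y axis of seat, either way round below 0.06 rad and value of joint catch below 0.6 rad), for 0.2 s.
2. the catch is turned across the front rail (value of joint catch above 1.2 rad), for 0.2 s.
At the end, for the whole second after the job is handed in: The upper frame is level on the lower frame with its four posts home (handle within 6 mm of the middle and within about 3 mm of its seated height, turned less than 0.06 rad), and the catch stands across the front rail (beyond 1.2 rad) (horizontal distance between handle and seat below 0.006 m and z of handle in the frame of seat between 0.12 and 0.127 m and angle between handle's own z axis and vertical below 0.04 rad and angle between the y axis of handle and the y axis of seat, either way round below 0.06 rad and value of joint catch above 1.2 rad); the robot touches nothing.
It fails at once if the transducer, the drive adapter or the brass weight is shifted by more than 20 mm or tipped (distance of any of transducer_mid, adapter_mid, weight_mid from where it was at the start of the episode above 0.02 m or angle between any of transducer_mid, adapter_mid, weight_mid's own z axis and vertical above 0.4 rad).
It also fails if it takes over 67 s, if anything falls off the work surface, if the arm or the gripper's body presses on something with over 40 N, if the wrist force passes 120 N, or if a joint passes its speed limit or range.

## Robot

A 7-joint arm with a two-finger parallel gripper is mounted at the origin on the work surface. World frame = base frame: x ahead of the robot, y to its left, z up, the work surface at z = 0. Lengths are in m, angles in rad, forces in N, time in s.
With the tool pointing down it reaches from about 0.425 to 1.025 m from the base axis. Payload 9.4 kg.
Tool frame: the origin (TCP) lies on the centre line of the jaws, within the pads' length; the fingertips stand tip_reach ahead of it and the grasp point (between the pads) lies 5 mm behind it (tip_reach is the distance from the TCP to the fingertips, in m); z points along the fingers, y is the line along which they close (so a half turn about z gives the same grasp; the last joint's range is limited). The gripper opens to 85 mm and grips with 20 to 120 N. Pads are 22 mm wide; open, the fingers measure 114 mm over their backs; the gripper's body (76 mm by 85 mm) begins 54 mm behind the grasp point. The pads swing forward as they close: fully open they stand 13 mm farther back than shut.
Start: joints at [1.057, 0.599, -0.003, 1.599, 0.002, 0.943, -0.08], TCP at [0.307, -0.657, 0.221] pointing down, gripper open.
Joint ranges: [-2.57, 2.57], [-0.35, 1.97], [-1.29, 1.29], [0.11, 2.56], [-1.05, 4.19], [0.11, 1.86], [-2.63, 2.63]. Speed limits (rad/s): [2.22, 2.22, 3.01, 3.01, 3.14, 3.14, 3.14].

## Interface

Orientations are given as [roll, pitch, yaw] about the fixed x, y, z axes, in that order (R = Rz(yaw) Ry(pitch) Rx(roll)).
In Python, from rig import sense, grab_frame, close_job, tip_reach gives the robot as it stands.
- The arm moves only by the tool move_arm, never from a script. Its argument "series" is a list of rows, each an object with "travel": the shift along the tool's x, y, z in m, a list of three; "spin": the turn about the tool's z in units of 6 degrees (1.0 is 6 degrees). A call has 1 to 8 rows; each row is the pose to reach, as a shift and turn from the pose commanded when the call began, along the tool's axes at that moment; what a row does not reach only later rows make up. A row lasts 1/12 s, in which the tool goes at most 41.7 mm and 7.16 degrees, less where a joint would pass 70% of its speed; a pose out of reach is approached as far as the arm can. A call with a gripper value outside its range is refused whole. "claw" is the closure, from 0 (fully open) to 1 (shut), set as the call begins (left out, the last holds). The fingers move at their own pace and stop on an object; the grip force is fixed at half the most. Time passes only in rows, so rows that repeat a pose let the fingers close. It gives the time, the measured TCP pose, the force, the opening and the grip force at its end, in the units of the state.
- sense(): the state, without advancing time (a new reading comes with each control period).
- grab_frame(name): name is "scene" or "top"; returns a dict with "pixels" (384x512x3 uint8, blue, green, red), "fx", "fy", "cx", "cy" (pixels), "R" (3x3) and "t" (3): a world point X has camera coordinates R X + t. Camera axes: x right, y down, z forward; pixel columns grow to the right and rows downward; lengths in m; the calibration is good to about 2 mm. A picture is of the moment at which its call begins. There is no depth.
- close_job(): hands the job in; it is judged then, once.
The state is a dict: "time_s": time; "joint_positions": joint angles; "joint_vel": joint speeds; "effort": joint torques, N m; "tool_pos": TCP position; "tcp_rot": TCP orientation; "force": force on the tool from outside, world axes, zero at the start; "moment": the same for the moment, N m; "opening": opening from 0.0 (shut) to 1.0 (fully open); "grip_force": force on a finger pad.
Only numpy, scipy, OpenCV 4.12 (cv2) and the standard library are available. Lean on these libraries where they do the work, as an engineer would, in place of code of your own. Each camera call takes 0.05 s, during which the arm holds its last target. There are 200 camera calls.

## Working session

There is one attempt and no reset: what is moved stays moved. The work goes in short steps, Python scripts to look and compute and a tool call to move; the robot and the scene stay as the last step left them, time stands still between calls to the robot, and variables do not carry over. Pictures are saved under pics/ and viewed, at most 11 in all, crops included, and the job is handed in when it is done.

Besides the shell and the picture viewer there is one more tool, called after "Emit:" by a JSON object that holds its "op" and its "data". move_arm: Moves the arm, as the interface text tells. Its arguments: {"type":"object","properties":{"series":{"type":"array"},"claw":{"type":"number"}},"required":["series"]}

```bash
mkdir -p pics; ls
python3 - <<'E'
from rig import sense, grab_frame, tip_reach
import cv2, numpy as np
s=sense(); print(s, tip_reach)
for n in ("scene","top"):
    f=grab_frame(n); cv2.imwrite(f"pics/{n}0.png",f["pixels"])
    print(n,f["fx"],f["fy"],f["cx"],f["cy"],np.round(f["R"],4).tolist(),np.round(f["t"],4).tolist(), -np.array(f["R"]).T@np.array(f["t"]))
E
```

```text
pics
{'time_s': 0.0, 'joint_positions': array([ 1.05730807,  0.60017059, -0.0025331 ,  1.60014765,  0.00180544,
        0.94290069, -0.07978739]), 'joint_vel': array([ 0.00018929, -0.001012  ,  0.00067014, -0.00090717, -0.00085544,
        0.00058905, -0.00167746]), 'effort': array([-6.79048862e-04, -7.76449156e+01,  1.56522196e+00, -2.58018082e+01,
        1.24250530e-02,  8.93393444e-03, -5.86240867e-05]), 'tool_pos': array([ 0.30646134, -0.65649094,  0.22037793]), 'tcp_rot': array([-3.13997608e+00,  1.58056949e-04,  4.36854351e-01]), 'force': array([-0.69208034,  0.09175151, -0.51963549]), 'moment': array([-0.00222213,  0.04956582,  0.00550143]), 'grip_force': 0.0, 'opening': 0.9996450179407742} 0.014
scene 399.23714181689843 399.23714181689843 253.6812891159936 190.98850008734854 [[-0.5869, 0.8097, 0.0067], [0.6502, 0.4761, -0.592], [-0.4825, -0.3431, -0.8059]] [0.3218, -0.2969, 1.2038] [0.96276016 0.29385748 0.79222865]
top 373.2606818317429 373.2606818317429 259.9806933928405 193.01921994430728 [[0.0058, -0.9994, 0.0345], [-0.9859, -0.0115, -0.1671], [0.1674, -0.0331, -0.9853]] [-0.0225, 0.5884, 0.8057] [0.44534588 0.01089409 0.89300565]
```

View pics/scene0.png

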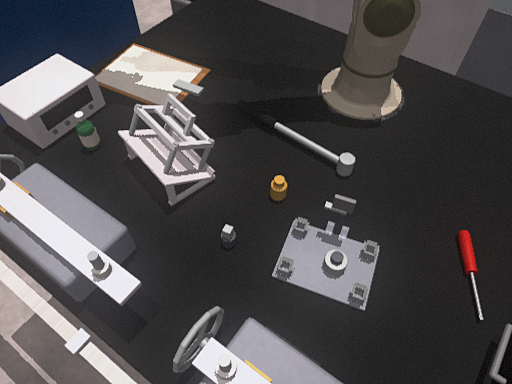

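View pics/top0.png

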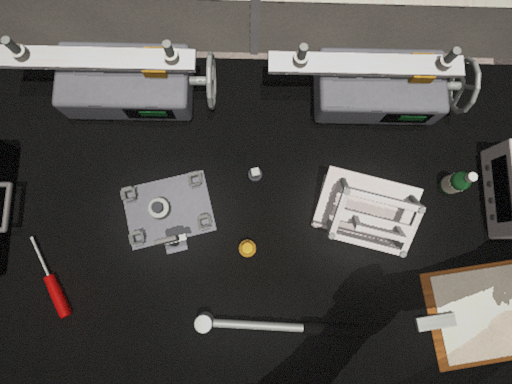

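The scene view shows the frame on the stand at about (170,140), the weight at (279,188), the adapter at (228,236) and the lower frame at (328,262). The top view shows the stand at (368,212), the lower frame at (168,210), the catch at (176,243), the adapter at (255,174) and the weight at (247,248). I'll enlarge these areas.

Run:
```python
import cv2, numpy as np
t=cv2.imread("pics/top0.png"); s=cv2.imread("pics/scene0.png")
def c(im,x,y,w=100,h=75): return cv2.resize(im[y:y+h,x:x+w],(400,300),interpolation=cv2.INTER_CUBIC)
a=np.vstack([np.hstack([c(t,318,160,120,90) ,c(t,118,168,110,90)]),np.hstack([c(s,112,88,120,120*3//4+15),c(s,268,190,124,120)])])
cv2.imwrite("pics/z0.png",a)
```

```text
(no output)
```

View pics/z0.png

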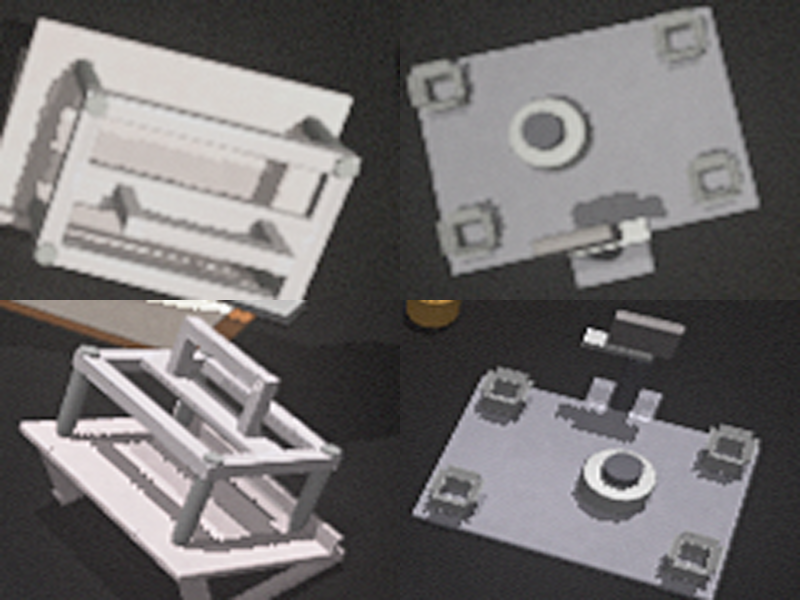

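The crops show the four socket rims, the frame's post tops and the catch, which is open with its nose towards image right. I'll fit the poses to these points across both views.

```bash
cat > h.py <<'E'
import numpy as np
from scipy.optimize import least_squares
from scipy.spatial.transform import Rotation as Ro
from rig import grab_frame
def proj(f,X):
    c=np.asarray(X)@np.array(f["R"]).T+np.array(f["t"]); return np.c_[f["fx"]*c[:,0]/c[:,2]+f["cx"],f["fy"]*c[:,1]/c[:,2]+f["cy"]]
def tri(fs,uv):
    def r(X): return np.concatenate([proj(f,[X])[0]-p for f,p in zip(fs,uv)])
    s=least_squares(r,[.5,0,.1]); return s.x,np.abs(s.fun).max()
def ray(f,p,z):
    R=np.array(f["R"]);o=-R.T@np.array(f["t"]);d=R.T@[(p[0]-f["cx"])/f["fx"],(p[1]-f["cy"])/f["fy"],1]
    return o+d*(z-o[2])/d[2]
E
python3 - <<'E'
from h import *
S=grab_frame("scene");T=grab_frame("top")
tp=np.array([[129,194.1],[195.6,180],[204.9,221.4],[137.3,237.6]]); sp=np.array([[360,289.2],[285,264.8],[300.6,224],[371.2,248]])
L=np.array([[52,78,30],[52,-78,30],[-52,-78,30],[-52,78,30]])/1e3
for a,b in zip(tp,sp): print(tri([T,S],[a,b]))
def r(p): 
    X=L@Ro.from_euler('z',p[2]).as_matrix().T+[p[0],p[1],.008]
    return np.r_[(proj(T,X)-tp).ravel(),(proj(S,X)-sp).ravel()]
s=least_squares(r,[.4,.2,0]);print('seat',s.x,np.round(s.fun,1)); 
c,sn=np.cos(s.x[2]),np.sin(s.x[2]);print('pivot',s.x[:2]-.081*np.array([c,sn]), 'proj catch pt',proj(T,[[*(s.x[:2]-.081*np.array([c,sn])),.136]]))
tp=np.array([[347.1,191.5],[421.5,209.5],[331.5,235.6]]); sp=np.array([[175.6,144.7],[138.4,106.9],[211,143]])
for a,b in zip(tp,sp): print(tri([T,S],[a,b]))
L=np.array([[52,78,-44],[52,-78,-44],[-52,78,-44]])/1e3
def r(p):
    X=L@Ro.from_euler('ZY',[p[3],p[4]]).as_matrix().T+p[:3]
    return np.r_[(proj(T,X)-tp).ravel(),(proj(S,X)-sp).ravel()]
s=least_squares(r,[.4,-.2,.25,-.2,-.52]);print('handle',s.x,np.degrees(s.x[4]),np.round(s.fun,1))
p=s.x.copy();R=Ro.from_euler('ZY',p[3:5]).as_matrix()
s=least_squares(lambda q:r(np.r_[q,-np.pi/6]),p[:4]);print('handle30',s.x,np.round(s.fun,1)); R=Ro.from_euler('ZY',[s.x[3],-np.pi/6]).as_matrix()
B=[[0,.04,0],[0,-.04,0],[0,0,-.124],[-.052,0,-.124],[.052,0,-.124]]@R.T+s.x[:3]; print(B.round(3),proj(T,B),proj(S,B))
E
```

```text
(array([0.58365674, 0.28444768, 0.03865064]), np.float64(0.7586822286683912))
(array([0.62156345, 0.13366935, 0.02773463]), np.float64(0.052046279883654734))
(array([0.52304873, 0.1086093 , 0.03693941]), np.float64(0.40804681994234215))
(array([0.48473492, 0.26090396, 0.03521434]), np.float64(0.9315394857438264))
seat [0.55374464 0.19694733 0.24827903] [-1.  -0.2 -0.8 -1.6 -0.4  0.4 -0.8  0.6 -0.7  0.9  0.  -1.5 -0.2 -0.5
 -1.  -1.1]
pivot [0.47522836 0.1770427 ] proj catch pt [[163.82728419 240.64871967]]
(array([ 0.57677226, -0.19170127,  0.14868227]), np.float64(0.21292917602593775))
(array([ 0.54085688, -0.34206151,  0.15154441]), np.float64(0.2866344939633052))
(array([ 0.48990711, -0.16955759,  0.09343657]), np.float64(0.3237634681771624))
handle [ 0.49306422 -0.25084181  0.16000778 -0.23586711 -0.55298964] -31.68397256788122 [-0.5  0.  -0.4  0.5  0.2 -0.3  0.  -0.2 -0.1  0.3 -0.8 -0.5]
handle30 [ 0.49379902 -0.25082574  0.1611719  -0.24207045] [-0.4 -0.3 -0.5  0.6  0.1 -0.  -0.3  0.2 -0.   0.5 -0.5 -1.1]
[[ 0.503 -0.212  0.161]
 [ 0.484 -0.29   0.161]
 [ 0.554 -0.266  0.054]
 [ 0.51  -0.255  0.028]
 [ 0.598 -0.276  0.08 ]] [[360.00085242 227.2124482 ]
 [399.31333552 237.26218371]
 [368.36741235 208.87822619]
 [361.02770984 228.80410341]
 [376.02207072 188.09730456]] [[189.98925628 117.69026342]
 [170.48667836  99.48138343]
 [165.23303406 152.4506899 ]
 [181.91029547 150.81383537]
 [147.20375887 154.22024306]]
```

The fit is consistent with the given sizes: the lean is about 30°, and both heights are as expected. I'll set out towards the point above the handle.

Emit:
{"op": "move_arm", "data": {"series": [{"travel": [0.029,-0.0245,-0.006],"spin": -1.05},{"travel": [0.058,-0.049,-0.012],"spin": -2.1},{"travel": [0.087,-0.0735,-0.018],"spin": -3.15},{"travel": [0.116,-0.098,-0.024],"spin": -4.2},{"travel": [0.145,-0.1225,-0.03],"spin": -5.25},{"travel": [0.174,-0.147,-0.036],"spin": -6.3},{"travel": [0.203,-0.1715,-0.042],"spin": -7.35},{"travel": [0.232,-0.196,-0.048],"spin": -8.4}], "claw": 0.45}}

```text
time_s: 0.87
tool_pos: [0.4344, -0.3794, 0.2696]
tcp_rot: [3.142, 0.0, 1.322]
force: [0.0, -0.4, 0.4]
opening: 0.553
grip_force: 0.0
```

```bash
cat > go.py <<'E'
import sys
from h import *
from rig import sense
# usage: go.py x y z ydir_angle : travel/spin to put TCP there with tool y along angle (mod pi)
x,y,z,a=map(float,sys.argv[1:5]); s=sense()
R=Ro.from_euler('xyz',s["tcp_rot"]).as_matrix()
d=R.T@(np.array([x,y,z])-s["tool_pos"])
cur=np.arctan2(R[1,1],R[0,1]); da=(a-cur+np.pi/2)%np.pi-np.pi/2
print("t",round(s["time_s"],2),"pos",s["tool_pos"].round(4),"yang",round(cur,3),"travel",d.round(4),"spin",round(-np.degrees(da)/6,2),"F",s["force"].round(1),"open",round(s["opening"],3),"grip",round(s["grip_force"],1),"tilt",R[:,2].round(3))
E
python3 go.py .494 -.251 .23 -.242
```

```text
t 0.87 pos [ 0.4344 -0.3794  0.2696] yang -0.249 travel [0.1392 0.0261 0.0396] spin -0.07 F [ 0.  -0.4  0.4] open 0.553 grip 0.0 tilt [-0. -0. -1.]
```

Emit:
{"op": "move_arm", "data": {"series": [{"travel": [0.028,0.005,0.0],"spin": -0.07},{"travel": [0.06,0.011,0.005],"spin": -0.07},{"travel": [0.095,0.018,0.02],"spin": -0.07},{"travel": [0.125,0.023,0.03],"spin": -0.07},{"travel": [0.139,0.026,0.04],"spin": -0.07},{"travel": [0.139,0.026,0.04],"spin": -0.07}]}}

```text
time_s: 1.37
tool_pos: [0.4951, -0.2488, 0.2277]
tcp_rot: [-3.14, -0.002, 1.33]
force: [-0.3, 0.2, 0.2]
opening: 0.549
grip_force: 0.0
```

```bash
python3 go.py .494 -.251 .156 -.242
python3 - <<'E'
from h import *
import cv2
S=grab_frame("scene")["pixels"];T=grab_frame("top")["pixels"]
c=lambda im,x,y:cv2.resize(im[y:y+140,x:x+100],(400,560),interpolation=cv2.INTER_CUBIC)
cv2.imwrite("pics/a1.png",np.hstack([c(T,328,130),c(S,120,40)]))
E
```

```text
t 1.37 pos [ 0.4951 -0.2488  0.2277] yang -0.241 travel [-0.0025 -0.0004  0.0717] spin 0.01 F [-0.3  0.2  0.2] open 0.549 grip 0.0 tilt [-0.001  0.002 -1.   ]
```

View pics/a1.png

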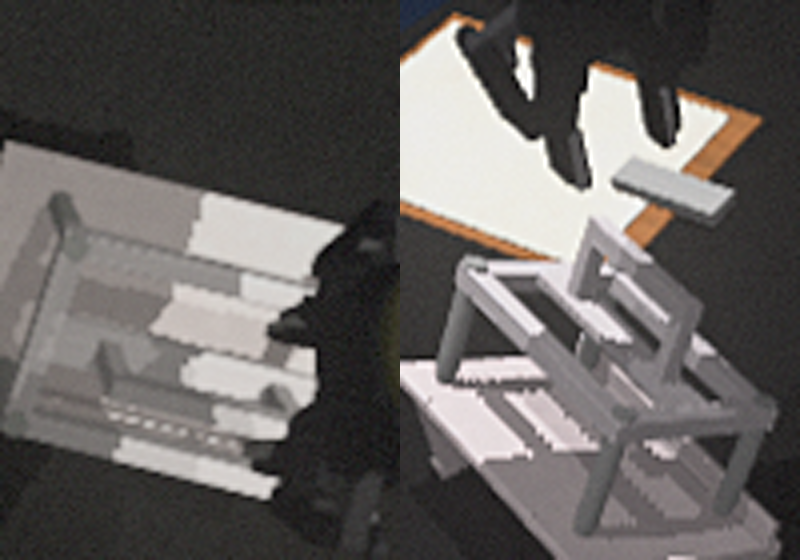

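The frame stands untouched and the gripper is centred above the bar, with the fingertips at crop (575,180) and (668,140) and the bar's middle at (642,265), as predicted. I'll go down and grip.

Emit:
{"op": "move_arm", "data": {"series": [{"travel": [-0.002,0,0.02],"spin": 0},{"travel": [-0.002,0,0.04],"spin": 0},{"travel": [-0.002,0,0.06],"spin": 0},{"travel": [-0.002,0,0.071],"spin": 0},{"travel": [-0.002,0,0.071],"spin": 0},{"travel": [-0.002,0,0.071],"spin": 0}]}}

```text
time_s: 1.97
tool_pos: [0.4933, -0.2561, 0.1584]
tcp_rot: [-3.141, 0.0, 1.322]
force: [0.6, -0.1, 0.5]
opening: 0.551
grip_force: 0.0
```

Emit:
{"op": "move_arm", "data": {"series": [{"travel": [0,0,0],"spin": 0},{"travel": [0,0,0],"spin": 0},{"travel": [0,0,0],"spin": 0},{"travel": [0,0,0],"spin": 0},{"travel": [0,0,0],"spin": 0}], "claw": 0.8}}

```text
time_s: 2.38
tool_pos: [0.4938, -0.2552, 0.1588]
tcp_rot: [3.141, 0.0, 1.324]
force: [0.5, 0.4, -0.2]
opening: 0.199
grip_force: 0.0
```

Emit:
{"op": "move_arm", "data": {"series": [{"travel": [0,0,0],"spin": 0},{"travel": [0,0,0],"spin": 0},{"travel": [0,0,0],"spin": 0}], "claw": 0.84}}

```text
time_s: 2.63
tool_pos: [0.4936, -0.2551, 0.1583]
tcp_rot: [-3.142, 0.0, 1.324]
force: [-0.5, 0.0, 0.1]
opening: 0.157
grip_force: 0.0
```

Run:
```python
from h import *
import cv2
S=grab_frame("scene")["pixels"];T=grab_frame("top")["pixels"]
c=lambda im,x,y:cv2.resize(im[y:y+140,x:x+100],(400,560),interpolation=cv2.INTER_CUBIC)
cv2.imwrite("pics/a2.png",np.hstack([c(T,328,130),c(S,120,40)]))
```

```text
(no output)
```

View pics/a2.png

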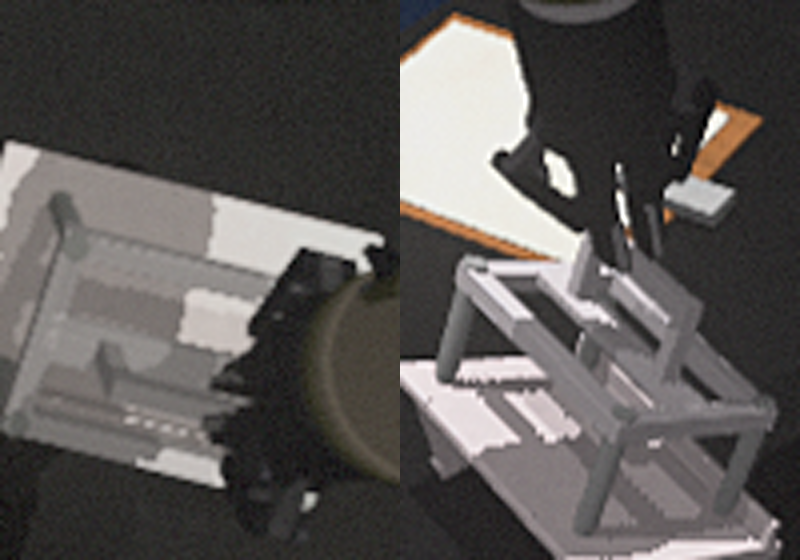

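The fingers straddle the bar at about crop (625,260) and the frame has not moved. I'll close further in small steps.

Emit:
{"op": "move_arm", "data": {"series": [{"travel": [0,0,0],"spin": 0},{"travel": [0,0,0],"spin": 0},{"travel": [0,0,0],"spin": 0}], "claw": 0.88}}

```text
time_s: 2.98
tool_pos: [0.4932, -0.255, 0.1582]
tcp_rot: [-3.141, 0.0, 1.324]
force: [-2.0, 0.4, 1.2]
opening: 0.119
grip_force: 1.3
```

Emit:
{"op": "move_arm", "data": {"series": [{"travel": [0,0,0],"spin": 0},{"travel": [0,0,0],"spin": 0},{"travel": [0,0,0],"spin": 0}], "claw": 0.9}}

```text
time_s: 3.23
tool_pos: [0.4925, -0.2549, 0.1581]
tcp_rot: [-3.139, 0.0, 1.324]
force: [-4.6, 1.4, 2.9]
opening: 0.103
grip_force: 2.9
```

Run:
```python
from h import *
import cv2
S=grab_frame("scene");im=S["pixels"][75:130,145:215]
g=np.clip(im.astype(float)*2.2,0,255).astype(np.uint8)
cv2.imwrite("pics/a3.png",cv2.resize(g,(770,605-11),interpolation=cv2.INTER_CUBIC))
from rig import sense
p=sense()["tool_pos"]
u=np.array([np.cos(-.242),np.sin(-.242),0]);H=np.array([.494,-.251,.161])
for n,q in dict(tcp=p,tip=p-[0,0,.014],tipN=p-[0,0,.014]-.009*u,tipF=p-[0,0,.014]+.009*u,H=H,A=H+.0087*u+[0,0,-.003],B=H-.0087*u+[0,0,.003],top=H+[0,0,.009]-.0018*u).items(): print(n,(proj(S,[q])[0]-[145,75])*[11,10.8])
```

```text
tcp [377.29736002 360.81753307]
tip [386.70783376 409.67230634]
tipN [421.77780361 391.45863363]
tipF [351.37682093 428.02155235]
H [384.37813953 361.60911478]
A [351.7639345  390.07959666]
B [416.92571118 333.19680032]
top [385.45046776 325.73803808]
```

View pics/a3.png

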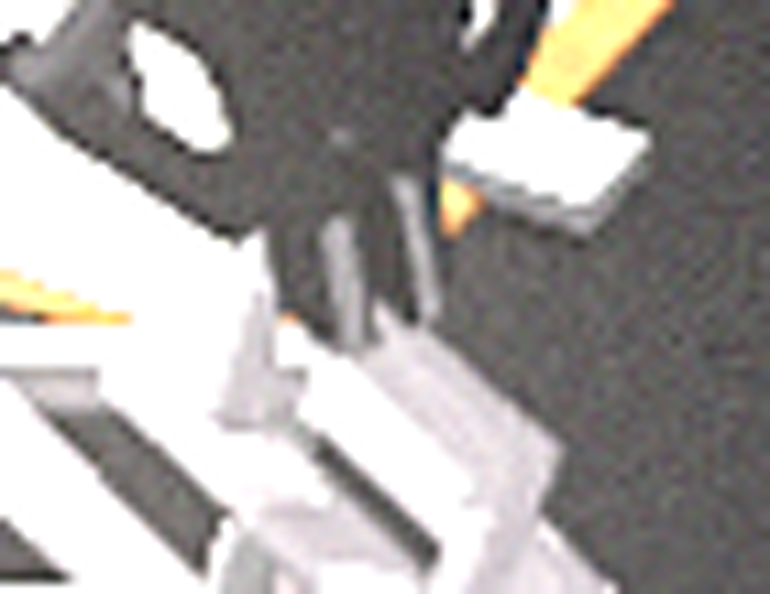

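Run:
```python
from h import *
S=grab_frame("scene"); u=np.array([np.cos(-.242),np.sin(-.242),0]); p=np.array([.4951,-.2488,0])
for z in (.214,.221,.23,.24,.25): print(z,proj(S,[p+.023*u+[0,0,z],p-.023*u+[0,0,z],p+.033*u+[0,0,z],p-.033*u+[0,0,z]]).round(1).tolist())
```

```text
0.214 [[168.1, 95.3], [185.6, 86.5], [164.2, 97.3], [189.3, 84.7]]
0.221 [[167.5, 92.8], [185.2, 84.0], [163.6, 94.7], [188.9, 82.1]]
0.23 [[166.8, 89.5], [184.6, 80.7], [162.9, 91.4], [188.4, 78.8]]
0.24 [[166.0, 85.7], [184.0, 76.9], [162.0, 87.7], [187.9, 75.0]]
0.25 [[165.2, 81.9], [183.4, 73.1], [161.2, 83.8], [187.3, 71.2]]
```

The picture shows the fingertips at about crop (345,350) and (425,320). That puts them near z = 0.166, about 20 mm higher than assumed, so they pinch only the bar's top corner. I'll open, go about 17 mm lower and close again.

Emit:
{"op": "move_arm", "data": {"series": [{"travel": [0,0,0],"spin": 0},{"travel": [0,0,0],"spin": 0},{"travel": [0.004,0,0.002],"spin": 0},{"travel": [0.004,0,0.006],"spin": 0},{"travel": [0.004,0,0.011],"spin": 0},{"travel": [0.004,0,0.017],"spin": 0},{"travel": [0.004,0,0.017],"spin": 0}], "claw": 0.6}}

```text
time_s: 3.92
tool_pos: [0.4941, -0.2511, 0.1399]
tcp_rot: [-3.14, -0.0, 1.324]
force: [0.1, -0.1, 0.6]
opening: 0.395
grip_force: 0.0
```

Emit:
{"op": "move_arm", "data": {"series": [{"travel": [0,0,0],"spin": 0},{"travel": [0,0,0],"spin": 0},{"travel": [0,0,0],"spin": 0},{"travel": [0,0,0],"spin": 0}], "claw": 0.78}}

```text
time_s: 4.25
tool_pos: [0.4941, -0.2511, 0.1411]
tcp_rot: [-3.141, 0.0, 1.324]
force: [-1.5, 0.4, -2.0]
opening: 0.22
grip_force: 1.0
```

Emit:
{"op": "move_arm", "data": {"series": [{"travel": [0,0,0],"spin": 0},{"travel": [0,0,0],"spin": 0},{"travel": [0,0,0],"spin": 0}], "claw": 0.82}}

```text
time_s: 4.5
tool_pos: [0.4932, -0.251, 0.1412]
tcp_rot: [-3.139, 0.0, 1.324]
force: [-4.5, 2.3, 1.7]
opening: 0.183
grip_force: 18.7
```

Emit:
{"op": "move_arm", "data": {"series": [{"travel": [0,0.003,-0.004],"spin": 0},{"travel": [0,0.007,-0.008],"spin": 0},{"travel": [0,0.011,-0.013],"spin": 0},{"travel": [0,0.016,-0.018],"spin": 0},{"travel": [0,0.016,-0.018],"spin": 0}]}}

```text
time_s: 4.92
tool_pos: [0.5092, -0.255, 0.1604]
tcp_rot: [-3.139, 0.0, 1.324]
force: [-8.7, 3.6, 7.1]
opening: 0.181
grip_force: 5.4
```

Run:
```python
from h import *
import cv2
S=grab_frame("scene")["pixels"];T=grab_frame("top")["pixels"]
c=lambda im,x,y:cv2.resize(im[y:y+140,x:x+100],(400,560),interpolation=cv2.INTER_CUBIC)
cv2.imwrite("pics/a4.png",np.hstack([c(T,318,130),c(S,120,60)]))
```

```text
(no output)
```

View pics/a4.png

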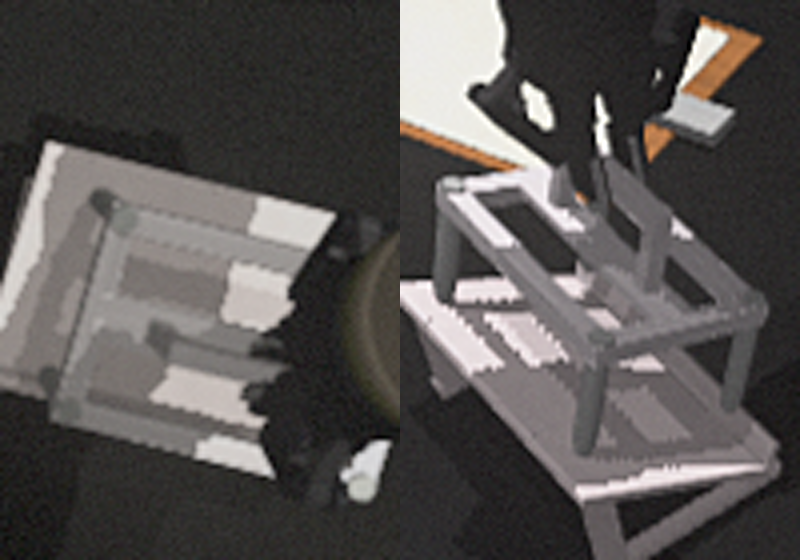

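The frame has begun to turn. The +z force shows its feet still pressing on the slope, so I'll lift it more steeply.

Emit:
{"op": "move_arm", "data": {"series": [{"travel": [0,0,-0.004],"spin": 0},{"travel": [0,0,-0.008],"spin": 0},{"travel": [0,0,-0.012],"spin": 0},{"travel": [0,0,-0.012],"spin": 0}]}}

```text
time_s: 5.35
tool_pos: [0.5107, -0.2554, 0.1724]
tcp_rot: [3.14, 0.0, 1.324]
force: [-3.5, 0.8, 0.1]
opening: 0.177
grip_force: 1.8
```

Emit:
{"op": "move_arm", "data": {"series": [{"travel": [0,0,0],"spin": 0},{"travel": [0,0,0],"spin": 0},{"travel": [0,0,0],"spin": 0}], "claw": 0.84}}

```text
time_s: 5.6
tool_pos: [0.5092, -0.255, 0.1714]
tcp_rot: [-3.14, 0.0, 1.324]
force: [-5.3, 2.1, 2.3]
opening: 0.165
grip_force: 6.2
```

Emit:
{"op": "move_arm", "data": {"series": [{"travel": [0,0.003,-0.005],"spin": 0},{"travel": [0,0.006,-0.01],"spin": 0},{"travel": [0,0.006,-0.01],"spin": 0}]}}

```text
time_s: 5.85
tool_pos: [0.5174, -0.257, 0.1825]
tcp_rot: [3.139, 0.0, 1.324]
force: [-2.7, 0.8, 0.6]
opening: 0.161
grip_force: 1.6
```

Emit:
{"op": "move_arm", "data": {"series": [{"travel": [0,0,0],"spin": 0},{"travel": [0,0,0],"spin": 0},{"travel": [0,0,0],"spin": 0}], "claw": 0.87}}

```text
time_s: 6.1
tool_pos: [0.5155, -0.2566, 0.1812]
tcp_rot: [-3.141, 0.0, 1.324]
force: [-4.4, 1.2, 2.5]
opening: 0.137
grip_force: 17.1
```

Emit:
{"op": "move_arm", "data": {"series": [{"travel": [0,0.002,-0.005],"spin": 0},{"travel": [0,0.004,-0.01],"spin": 0},{"travel": [0,0.006,-0.015],"spin": 0},{"travel": [0,0.006,-0.015],"spin": 0}]}}

```text
time_s: 6.43
tool_pos: [0.5234, -0.2585, 0.1974]
tcp_rot: [3.139, 0.0, 1.324]
force: [0.2, 0.1, -4.8]
opening: 0.133
grip_force: 11.6
```

The opening now matches the 12 mm bar and the tool carries about 5 N, so the frame hangs nearly level. I'll grip fully and lift.

Emit:
{"op": "move_arm", "data": {"series": [{"travel": [0,0,0],"spin": 0},{"travel": [0,0,0],"spin": 0},{"travel": [0,0,-0.01],"spin": 0},{"travel": [0,0,-0.025],"spin": 0},{"travel": [0,0,-0.045],"spin": 0},{"travel": [0,0,-0.065],"spin": 0},{"travel": [0,0,-0.08],"spin": 0},{"travel": [0,0,-0.08],"spin": 0}], "claw": 1.0}}

```text
time_s: 7.1
tool_pos: [0.5232, -0.2585, 0.2799]
tcp_rot: [3.136, 0.001, 1.324]
force: [1.0, 1.2, -4.7]
opening: 0.103
grip_force: 58.7
```

```bash
python3 go.py .554 .197 .28 .248
python3 - <<'E'
from h import *
import cv2
S=grab_frame("scene")["pixels"];T=grab_frame("top")["pixels"]
cv2.imwrite("pics/sb.png",S);cv2.imwrite("pics/tb.png",T)
c=lambda im,x,y:cv2.resize(im[y:y+120,x:x+80],(400,600),interpolation=cv2.INTER_CUBIC)
c=lambda im,x,y:cv2.resize(im[y:y+150,x:x+100],(400,600),interpolation=cv2.INTER_CUBIC)
cv2.imwrite("pics/a5.png",np.hstack([c(T,318,130),c(S,110,20)]))
E
```

```text
t 7.1 pos [ 0.5232 -0.2585  0.2799] yang -0.247 travel [ 0.4492 -0.0815 -0.0009] spin -4.73 F [ 1.   1.2 -4.7] open 0.103 grip 58.7 tilt [ 0.005 -0.002 -1.   ]
```

View pics/a5.png

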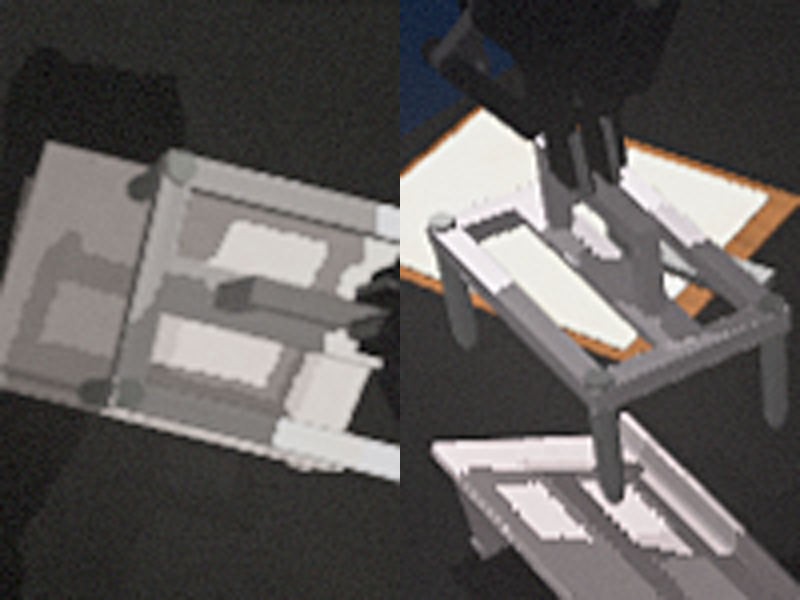

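The frame hangs level in the grip, with the near post top at scene crop (597,382) and the feet at (612,500), (772,425) and (465,345). I'll fit its pose relative to the tool.

```bash
cat > fit.py <<'E'
from h import *
def fitframe(tops,feet,Ttops,x0):
    """picks: dict {(sx,sy):(u,v)} ; scene tops, scene feet, top-view tops"""
    S=grab_frame("scene");T=grab_frame("top")
    mk=lambda d,z:np.array([[.052*a,.078*b,z] for a,b in d])
    def r(p,roll=None):
        R=Ro.from_euler('ZYX',p[3:6]).as_matrix(); o=[]
        for f,d,z in ((S,tops,-.044),(S,feet,-.123),(T,Ttops,-.044)):
            if d: o.append((proj(f,mk(d,z)@R.T+p[:3])-np.array(list(d.values()))).ravel())
        return np.concatenate(o)
    s=least_squares(r,x0); return s.x,s.fun
E
python3 - <<'E'
from fit import *
from rig import sense
x,f=fitframe({(1,1):(159.3,115.5),(1,-1):(120.8,75.5),(-1,1):(203,95)},{(1,1):(163,145),(-1,1):(203,126.2),(1,-1):(126.2,106.3)},{(1,1):(363,171.3),(-1,1):(349.3,228)},[.52,-.25,.28,-.24,0,0])
print(x.round(4),f.round(1)); s=sense();R=Ro.from_euler('xyz',s["tcp_rot"]).as_matrix()
print("handle in tool",(R.T@(x[:3]-s["tool_pos"])).round(4))
E
```

```text
[ 0.5232 -0.2571  0.2873 -0.2439 -0.1018  0.0043] [ 0.3 -0.7 -0.5  0.6  0.1  1.6  0.2 -0.6  0.6 -0.4  0.1 -0.4  0.1 -0.2
  0.3 -0.3]
handle in tool [ 0.0013  0.0019 -0.012 ]
```

```bash
python3 go.py .554 .197 .28 .248
python3 - <<'E'
from fit import *
import fit, cv2
S=grab_frame("scene");T=grab_frame("top")
x=np.array([0.5232,-0.2571,.2873,-.2439])
for P in (0,-.05,-.1):
    def r(p):
        R=Ro.from_euler('ZYX',[p[3],P,0]).as_matrix(); o=[]
        for f,d,z in ((S,{(1,1):(159.3,115.5),(1,-1):(120.8,75.5),(-1,1):(203,95)},-.044),(S,{(1,1):(163,145),(-1,1):(203,126.2),(1,-1):(126.2,106.3)},-.123),(T,{(1,1):(363,171.3),(-1,1):(349.3,228)},-.044)):
            o.append((proj(f,np.array([[.052*a,.078*b,z] for a,b in d])@R.T+p[:3])-np.array(list(d.values()))).ravel())
        return np.concatenate(o)
    s=least_squares(r,x);print(P,s.x.round(4),s.fun.round(1))
E
```

```text
t 7.3 pos [ 0.521  -0.2579  0.2752] yang -0.247 travel [ 0.4492 -0.0792 -0.0046] spin -4.73 F [-0.1 -0.9 -5.4] open 0.104 grip 58.6 tilt [-0.002  0.001 -1.   ]
0 [ 0.5284 -0.2599  0.287  -0.2626] [-1.2  1.6 -0.4  2.1 -1.3  0.3  2.  -0.4  2.2 -3.1  3.1 -0.6  0.8 -0.7
  1.6 -1.7]
-0.05 [ 0.5258 -0.2584  0.2872 -0.2533] [-0.5  0.5 -0.5  1.3 -0.6  0.9  1.1 -0.5  1.4 -1.8  1.6 -0.6  0.5 -0.4
  0.9 -1. ]
-0.1 [ 0.5233 -0.257   0.2873 -0.2432] [ 0.3 -0.5 -0.6  0.5  0.1  1.7  0.2 -0.6  0.6 -0.5 -0.  -0.6  0.1 -0.1
  0.3 -0.2]
```

The frame still leans about 0.09 rad towards -x, and the bar is held low between the pads. With that lean, centring the feet on the sockets puts all four posts inside them, and the frame will settle level when released. I'll carry it over gently.

Emit:
{"op": "move_arm", "data": {"series": [{"travel": [0.008,-0.002,0],"spin": -0.1},{"travel": [0.025,-0.005,0],"spin": -0.3},{"travel": [0.05,-0.01,0],"spin": -0.6},{"travel": [0.078,-0.016,0],"spin": -0.9},{"travel": [0.108,-0.022,0],"spin": -1.2},{"travel": [0.138,-0.028,0],"spin": -1.6},{"travel": [0.168,-0.034,0],"spin": -2.0},{"travel": [0.198,-0.04,0],"spin": -2.4}]}}

```text
time_s: 8.07
tool_pos: [0.5307, -0.053, 0.2762]
tcp_rot: [-3.141, -0.0, 1.58]
force: [0.5, 0.4, -5.2]
opening: 0.103
grip_force: 58.6
```

```bash
python3 go.py .542 .193 .26 .248
```

```text
t 8.07 pos [ 0.5307 -0.053   0.2762] yang 0.009 travel [0.2459 0.0135 0.0163] spin -2.28 F [ 0.5  0.4 -5.2] open 0.103 grip 58.6 tilt [-0.  0. -1.]
```

Emit:
{"op": "move_arm", "data": {"series": [{"travel": [0.032,0.002,0],"spin": -0.3},{"travel": [0.067,0.004,0],"spin": -0.6},{"travel": [0.104,0.006,0],"spin": -1.0},{"travel": [0.141,0.008,0],"spin": -1.4},{"travel": [0.176,0.01,0],"spin": -1.8},{"travel": [0.208,0.012,0],"spin": -2.1},{"travel": [0.233,0.013,0],"spin": -2.28},{"travel": [0.246,0.0135,0],"spin": -2.28}]}}

```text
time_s: 8.73
tool_pos: [0.5421, 0.1956, 0.2763]
tcp_rot: [3.141, -0.003, 1.821]
force: [-0.4, 0.6, -4.7]
opening: 0.1
grip_force: 58.6
```

Emit:
{"op": "move_arm", "data": {"series": [{"travel": [0,0,0.01],"spin": 0},{"travel": [0,0,0.035],"spin": 0},{"travel": [0,0,0.06],"spin": 0},{"travel": [0,0,0.07],"spin": 0},{"travel": [0,0,0.07],"spin": 0},{"travel": [0,0,0.07],"spin": 0}]}}

```text
time_s: 9.23
tool_pos: [0.5436, 0.1896, 0.2062]
tcp_rot: [-3.14, 0.0, 1.814]
force: [0.3, -0.3, -4.1]
opening: 0.099
grip_force: 58.9
```

```bash
python3 go.py .542 .193 .20 .248
python3 - <<'E'
from h import *
import cv2
S=grab_frame("scene")["pixels"];T=grab_frame("top")["pixels"]
cv2.imwrite("pics/sc.png",S);cv2.imwrite("pics/tc.png",T)
c=lambda im,x,y,w,h:cv2.resize(im[y:y+h,x:x+w],(400,600),interpolation=cv2.INTER_CUBIC)
cv2.imwrite("pics/a6.png",np.hstack([c(T,105,115,100,150),c(S,270,165,110,150)]))
E
```

```text
t 9.23 pos [0.5436 0.1896 0.2062] yang 0.243 travel [ 0.0037 -0.0007  0.0062] spin -0.05 F [ 0.3 -0.3 -4.1] open 0.099 grip 58.9 tilt [-0.001 -0.    -1.   ]
```

View pics/a6.png

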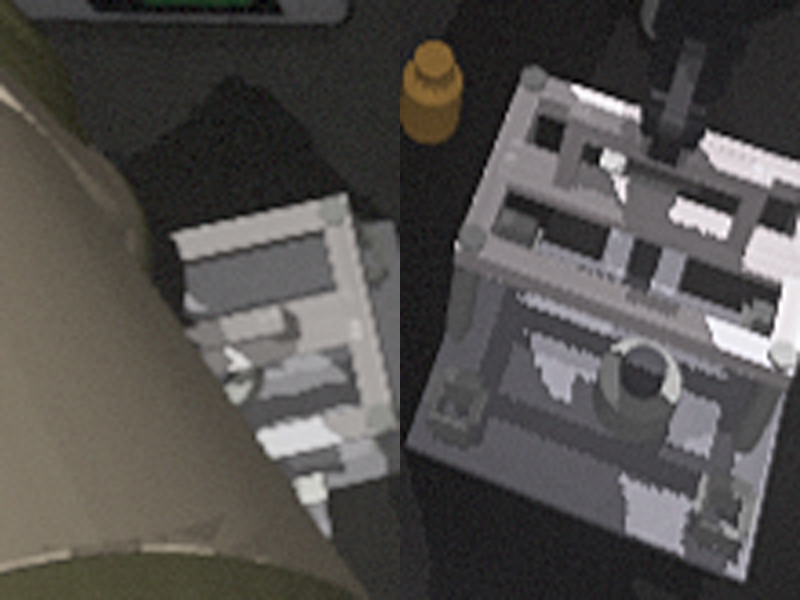

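The frame hangs over the lower frame, with its post tops at scene crop (473,238), (534,77) and (783,355) and the sockets at (458,400) and (722,510). The transducer and the weight are undisturbed. I'll fit the offset of the feet from the sockets.

Run:
```python
from fit import *
from rig import sense
a=({(1,-1):(290.1,224.5),(-1,-1):(306.9,184.3),(1,1):(375.3,253.8)},{(1,-1):(286.5,248.8),(1,1):(367.6,276.3)},{(1,-1):(188.3,168.3),(-1,-1):(199,219.5)})
s=sense();R=Ro.from_euler('xyz',s["tcp_rot"]).as_matrix()
for x0 in ([.55,.19,.21,.25,0,0],):
    x,f=fitframe(*a,x0); print(x.round(4),f.round(1))
    RR=Ro.from_euler('ZYX',x[3:6]).as_matrix(); feet=x[:3]-.124*RR[:,2]
    print("tcp",s["tool_pos"].round(4),"handle in tool",(R.T@(x[:3]-s["tool_pos"])).round(4),"feet",feet.round(4),"corr tool",(R.T@([.5537,.1969,.008]-feet)).round(4),"dyaw",.248-x[3])
    print([((x[:3]+RR@[.052*i,.078*j,-.124])).round(4).tolist() for i in(1,-1) for j in (1,-1)])
```

```text
[ 0.5456  0.1895  0.2187  0.2242 -0.0618  0.0466] [-0.6  0.3  0.5  0.7  0.5 -0.5  0.8 -0.3 -1.1 -0.3  0.1 -0.5 -0.1  0.2]
tcp [0.5445 0.19   0.2075] handle in tool [-0.0008  0.001  -0.0112] feet [0.5518 0.1968 0.095 ] corr tool [-0.0004  0.0017  0.087 ] dyaw 0.023777368423995332
[[0.5849, 0.2843, 0.1019], [0.62, 0.1324, 0.0946], [0.4837, 0.2612, 0.0954], [0.5188, 0.1094, 0.0882]]
```

Emit:
{"op": "move_arm", "data": {"series": [{"travel": [0,0.002,0.01],"spin": -0.1},{"travel": [0,0.002,0.025],"spin": -0.1},{"travel": [0,0.002,0.04],"spin": -0.1},{"travel": [0,0.002,0.05],"spin": -0.1},{"travel": [0,0.002,0.055],"spin": -0.1},{"travel": [0,0.002,0.06],"spin": -0.1},{"travel": [0,0.002,0.06],"spin": -0.1}]}}

```text
time_s: 10.02
tool_pos: [0.5456, 0.1905, 0.1457]
tcp_rot: [-3.141, -0.0, 1.825]
force: [-0.0, 0.6, -4.5]
opening: 0.099
grip_force: 58.9
```

Emit:
{"op": "move_arm", "data": {"series": [{"travel": [0,0,0.003],"spin": 0},{"travel": [0,0,0.006],"spin": 0},{"travel": [0,0,0.009],"spin": 0},{"travel": [0,0,0.009],"spin": 0}]}}

```text
time_s: 10.35
tool_pos: [0.5455, 0.1899, 0.1368]
tcp_rot: [-3.141, 0.0, 1.824]
force: [0.3, 1.5, -5.1]
opening: 0.107
grip_force: 58.9
```

The posts have entered the sockets with no contact force. I'll continue down.

Emit:
{"op": "move_arm", "data": {"series": [{"travel": [0,0,0.002],"spin": 0},{"travel": [0,0,0.004],"spin": 0},{"travel": [0,0,0.006],"spin": 0},{"travel": [0,0,0.008],"spin": 0},{"travel": [0,0,0.008],"spin": 0}]}}

```text
time_s: 10.77
tool_pos: [0.5472, 0.1925, 0.1301]
tcp_rot: [3.137, -0.003, 1.825]
force: [1.7, 5.7, 3.8]
opening: 0.101
grip_force: 60.3
```

Emit:
{"op": "move_arm", "data": {"series": [{"travel": [0.002,0,0.001],"spin": 0},{"travel": [0.003,0,0.002],"spin": 0},{"travel": [0.003,0,0.004],"spin": 0},{"travel": [0.003,0,0.004],"spin": 0}]}}

```text
time_s: 11.1
tool_pos: [0.5499, 0.1947, 0.1281]
tcp_rot: [3.132, -0.001, 1.824]
force: [7.3, 1.3, 17.5]
opening: 0.104
grip_force: 62.4
```

The feet are bearing, so I'll release and let the frame settle.

Emit:
{"op": "move_arm", "data": {"series": [{"travel": [0,0,0],"spin": 0},{"travel": [0,0,0],"spin": 0},{"travel": [0,0,0],"spin": 0},{"travel": [0,0,0],"spin": 0}], "claw": 0.6}}

```text
time_s: 11.43
tool_pos: [0.5445, 0.1925, 0.1249]
tcp_rot: [-3.14, 0.001, 1.824]
force: [0.8, -0.3, -0.0]
opening: 0.401
grip_force: 0.1
```

Emit:
{"op": "move_arm", "data": {"series": [{"travel": [0,0,-0.02],"spin": 0},{"travel": [0,0,-0.05],"spin": 0},{"travel": [0,0,-0.07],"spin": 0},{"travel": [0,0,-0.08],"spin": 0},{"travel": [0,0,-0.08],"spin": 0}]}}

```text
time_s: 11.85
tool_pos: [0.5457, 0.1933, 0.207]
tcp_rot: [3.139, 0.0, 1.824]
force: [0.8, -0.3, -0.0]
opening: 0.404
grip_force: 0.0
```

```bash
python3 go.py .554 .197 .20 .248
python3 - <<'E'
from h import *
import cv2
S=grab_frame("scene");cv2.imwrite("pics/sd.png",S["pixels"])
c=lambda im,x,y,w,h:cv2.resize(im[y:y+h,x:x+w],(800,600),interpolation=cv2.INTER_CUBIC)
cv2.imwrite("pics/a7.png",c(S["pixels"],260,180,128,120))
# prediction for seated frame
c0=np.array([.5537,.1969]);R=Ro.from_euler('z',.248).as_matrix()
L=np.array([[.052*i,.078*j,z] for z in(.080,.030) for i in(1,-1) for j in(1,-1)]+[[0,.04,.131],[0,-.04,.131],[-.081,0,.128],[-.081,-.026,.128],[-.081,.018,.128],[-.081,-.04,.09]])
print(((proj(S,L@R.T+[*c0,.008])-[260,180])*[6.25,5]).round(0).tolist())
E
```

```text
t 11.85 pos [0.5457 0.1933 0.207 ] yang 0.253 travel [0.0015 0.009  0.007 ] spin 0.05 F [ 0.8 -0.3 -0. ] open 0.404 grip 0.0 tilt [ 0.003  0.001 -1.   ]
[[657.0, 498.0], [167.0, 360.0], [726.0, 275.0], [267.0, 155.0], [620.0, 550.0], [156.0, 417.0], [689.0, 334.0], [252.0, 218.0], [608.0, 286.0], [352.0, 218.0], [541.0, 94.0], [463.0, 75.0], [596.0, 108.0], [404.0, 117.0]]
```

View pics/a7.png

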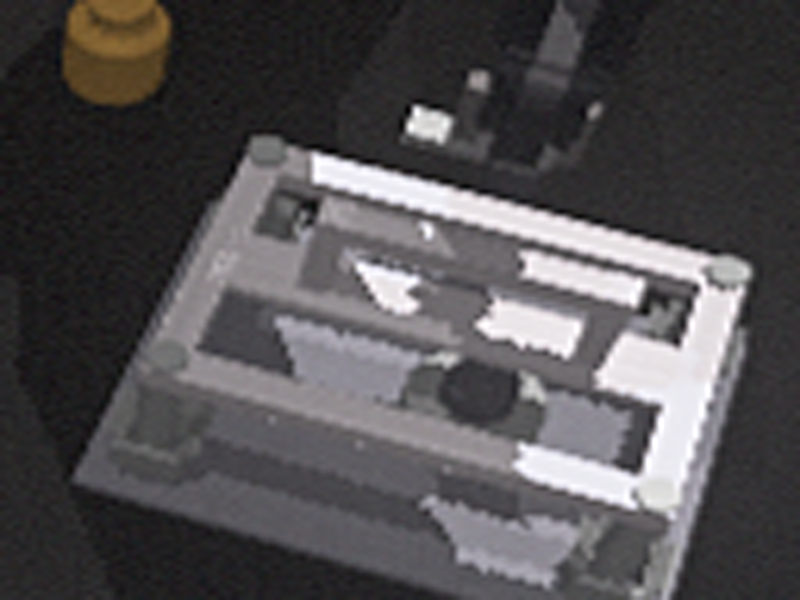

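All four post tops, at crop (657,493), (167,355), (727,271) and (267,150), lie within about 1 px of the seated prediction. The transducer and the weight are in place and the catch is open. Next I'll close the fingers and move in front of the catch.

Emit:
{"op": "move_arm", "data": {"series": [{"travel": [-0.002,-0.02,-0.01],"spin": 0},{"travel": [-0.005,-0.05,-0.01],"spin": 0},{"travel": [-0.01,-0.08,-0.01],"spin": 0},{"travel": [-0.015,-0.105,-0.01],"spin": 0},{"travel": [-0.018,-0.115,-0.01],"spin": 0},{"travel": [-0.018,-0.115,0.01],"spin": 0},{"travel": [-0.018,-0.115,0.03],"spin": 0},{"travel": [-0.018,-0.115,0.03],"spin": 0}], "claw": 1.0}}

```text
time_s: 12.57
tool_pos: [0.4367, 0.1458, 0.1721]
tcp_rot: [-3.136, 0.0, 1.824]
force: [-0.3, -0.3, -0.0]
opening: 0.001
grip_force: 0.0
```

```bash
cat > rel.py <<'E'
from h import *
from rig import sense
s=sense();R=Ro.from_euler('xyz',s["tcp_rot"]).as_matrix()
P=np.array([.4752,.1770]);c,n=np.cos(.248),np.sin(.248);d=s["tool_pos"][:2]-P
print("rel pivot fx,fy mm",(1e3*np.array([c*d[0]+n*d[1],-n*d[0]+c*d[1]])).round(1),"z",s["tool_pos"][2].round(4),"F frame",(c*s["force"][0]+n*s["force"][1]).round(1),(-n*s["force"][0]+c*s["force"][1]).round(1),s["force"][2].round(1),"open",s["opening"].round(3),"t",s["time_s"])
E
python3 rel.py
```

```text
Traceback (most recent call last):
  File "rel.py", line 5, in <module>
    print("rel pivot fx,fy mm",(1e3*np.array([c*d[0]+n*d[1],-n*d[0]+c*d[1]])).round(1),"z",s["tool_pos"][2].round(4),"F frame",(c*s["force"][0]+n*s["force"][1]).round(1),(-n*s["force"][0]+c*s["force"][1]).round(1),s["force"][2].round(1),"open",s["opening"].round(3),"t",s["time_s"])
                                                                                                                                                                                                                                                    ^^^^^^^^^^^^^^^^^^
AttributeError: 'float' object has no attribute 'round'
```

Emit:
{"op": "move_arm", "data": {"series": [{"travel": [0,0,0.015],"spin": 0},{"travel": [0,0,0.035],"spin": 0},{"travel": [0,0,0.055],"spin": 0},{"travel": [0,0,0.064],"spin": 0},{"travel": [0,0,0.064],"spin": 0}]}}

```text
time_s: 12.98
tool_pos: [0.4375, 0.1467, 0.1096]
tcp_rot: [-3.138, 0.0, 1.825]
force: [-0.0, -0.2, -0.2]
opening: -0.002
grip_force: 0.0
```

Emit:
{"op": "move_arm", "data": {"series": [{"travel": [0,0.01,0],"spin": 0},{"travel": [0,0.02,0],"spin": 0},{"travel": [0,0.026,0],"spin": 0},{"travel": [0,0.026,0],"spin": 0}]}}

```text
time_s: 13.32
tool_pos: [0.4653, 0.1537, 0.112]
tcp_rot: [3.14, -0.0, 1.823]
force: [-0.0, 0.9, -0.7]
opening: 0.001
grip_force: 0.0
```

```bash
sed -i 's/s\["opening"\].round(3)/s["opening"]/' rel.py; python3 rel.py
```

```text
rel pivot fx,fy mm [-15.3 -20.1] z 0.112 F frame 0.2 0.8 -0.7 open 0.0014247635293241367 t 13.3167
```

Emit:
{"op": "move_arm", "data": {"series": [{"travel": [-0.003,0.004,0],"spin": 0},{"travel": [-0.005,0.008,0],"spin": 0},{"travel": [-0.007,0.012,0],"spin": 0},{"travel": [-0.008,0.014,0],"spin": 0}]}}

```text
time_s: 13.65
tool_pos: [0.4792, 0.1486, 0.1112]
tcp_rot: [-3.141, 0.0, 1.824]
force: [-3.0, -1.2, -0.4]
opening: -0.001
grip_force: 1.2
```

```bash
python3 rel.py
python3 - <<'E'
from h import *
import cv2
S=grab_frame("scene");cv2.imwrite("pics/se.png",S["pixels"])
a=cv2.imread("pics/sd.png")
for im in (a,S["pixels"]):
    # bright, near-neutral nose in area left of/around catch
    roi=im[190:235,315:375]; m=(roi.min(2)>150).astype(np.uint8)
    n,_,st,ce=cv2.connectedComponentsWithStats(m); print([(st[i,4],(ce[i]+[315,190]).round(1).tolist()) for i in range(1,n) if st[i,4]>5])
c=np.cos(.248);s=np.sin(.248);P=np.array([.4752,.177,0])
for ph in (0,.4,.8,1.2,1.5):
    q=.036*np.array([np.sin(ph),-np.cos(ph)]); print(ph,proj(S,[P+[c*q[0]-s*q[1],s*q[0]+c*q[1],.098]]).round(1).tolist())
E
```

```text
rel pivot fx,fy mm [ -3.1 -28.6] z 0.1112 F frame -3.2 -0.4 -0.4 open -0.0010527484983647857 t 13.65
[(np.int32(37), [328.1, 204.5]), (np.int32(359), [343.0, 223.9]), (np.int32(7), [327.9, 225.3]), (np.int32(18), [318.9, 233.0]), (np.int32(48), [348.8, 232.6])]
[(np.int32(201), [357.1, 228.4]), (np.int32(8), [356.0, 233.8])]
0 [[326.4, 204.0]]
0.4 [[325.9, 209.6]]
0.8 [[328.1, 215.2]]
1.2 [[332.8, 220.0]]
1.5 [[337.5, 222.5]]
```

The force of -3 N along the frame's x matches catch friction, so the bar is turning. I'll continue the arc.

Emit:
{"op": "move_arm", "data": {"series": [{"travel": [0,0.004,0],"spin": 0},{"travel": [0.001,0.008,0],"spin": 0},{"travel": [0.003,0.011,0],"spin": 0},{"travel": [0.006,0.013,0],"spin": 0},{"travel": [0.009,0.014,0],"spin": 0},{"travel": [0.009,0.014,0],"spin": 0}]}}

```text
time_s: 14.2
tool_pos: [0.4919, 0.1619, 0.1115]
tcp_rot: [3.139, 0.0, 1.824]
force: [2.8, -3.3, 0.6]
opening: 0.005
grip_force: 1.6
```

```bash
python3 rel.py
```

```text
rel pivot fx,fy mm [ 12.5 -18.8] z 0.1115 F frame 1.9 -3.9 0.6 open 0.004523574859762965 t 14.2
```

Emit:
{"op": "move_arm", "data": {"series": [{"travel": [0.002,0.001,0],"spin": 0},{"travel": [0.004,0.002,0],"spin": 0},{"travel": [0.006,0.003,0],"spin": 0},{"travel": [0.006,0.003,0],"spin": 0}]}}

```text
time_s: 14.53
tool_pos: [0.4927, 0.1662, 0.1114]
tcp_rot: [3.141, 0.003, 1.823]
force: [3.1, -8.5, 3.0]
opening: 0.001
grip_force: 4.7
```

```bash
python3 rel.py
```

```text
rel pivot fx,fy mm [ 14.4 -14.7] z 0.1114 F frame 0.9 -9.0 3.0 open 0.0010876804936985273 t 14.5333
```

Emit:
{"op": "move_arm", "data": {"series": [{"travel": [0.002,0,0],"spin": 0},{"travel": [0.003,0,0],"spin": 0},{"travel": [0.003,0,0],"spin": 0}]}}

```text
time_s: 14.78
tool_pos: [0.4926, 0.1665, 0.1115]
tcp_rot: [-3.141, 0.006, 1.82]
force: [5.8, -17.3, 5.4]
opening: 0.002
grip_force: 8.9
```

```bash
python3 rel.py
```

```text
rel pivot fx,fy mm [ 14.3 -14.4] z 0.1115 F frame 1.4 -18.1 5.4 open 0.0019473017248869285 t 14.7833
```

The position did not change while the force doubled, so the catch is at its end stop. I'll back away and check.

Emit:
{"op": "move_arm", "data": {"series": [{"travel": [-0.01,0,0],"spin": 0},{"travel": [-0.025,-0.005,0],"spin": 0},{"travel": [-0.03,-0.01,-0.02],"spin": 0},{"travel": [-0.03,-0.02,-0.06],"spin": 0},{"travel": [-0.04,-0.04,-0.1],"spin": 0},{"travel": [-0.07,-0.06,-0.12],"spin": 0},{"travel": [-0.1,-0.08,-0.13],"spin": 0},{"travel": [-0.13,-0.08,-0.13],"spin": 0}]}}

```text
time_s: 15.45
tool_pos: [0.4442, 0.0241, 0.244]
tcp_rot: [3.138, 0.002, 1.827]
force: [0.8, -0.4, -0.8]
opening: 0.002
grip_force: 0.0
```

```bash
python3 rel.py
python3 - <<'E'
from h import *
import cv2
S=grab_frame("scene");cv2.imwrite("pics/sf.png",S["pixels"]);T=grab_frame("top")
im=S["pixels"]; cv2.imwrite("pics/a8.png",cv2.resize(np.hstack([im[170:300,260:390],T["pixels"][160:290,100:230]]),(800,400),interpolation=cv2.INTER_CUBIC))
c=np.cos(.248);s=np.sin(.248);P=np.array([.4752,.177,0])
for ph in (0,1.2,1.5):
    q=.026*np.array([np.sin(ph),-np.cos(ph)]); X=[P+[c*q[0]-s*q[1],s*q[0]+c*q[1],.136]]
    print(ph,((proj(S,X)[0]-[260,170])*400/130).round(),((proj(T,X)[0]-[100,160])*400/130+[400,0]).round())
E
```

```text
rel pivot fx,fy mm [ -67.5 -140.6] z 0.244 F frame 0.6 -0.5 -0.8 open 0.0015582749669749622 t 15.45
0 [228.  77.] [636. 239.]
1.2 [243. 113.] [603. 208.]
1.5 [254. 118.] [591. 209.]
```

View pics/a8.png

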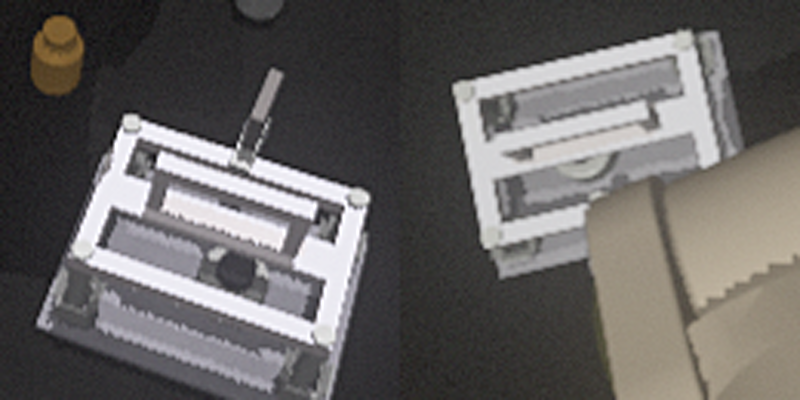

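The frame is seated flat, and the catch stands straight across the front rail, with its bar end at scene crop (254,118) as predicted for 1.5 rad. The transducer and the weight are undisturbed, and the arm is clear. Handing in.

```bash
python3 -c "
from rig import close_job; print(close_job())"
```

```text
the job is handed in; nothing more can be done
None
```

The upper frame is seated in all four sockets, the catch is turned to its end stop across the front rail, and the job is handed in; no verdict was returned, and the adapter's position was not re-measured after the moves.

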